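# Count to the third gap and slide the slip stone home

### The arm

A 6-joint arm with a two-finger parallel gripper is mounted at the origin on the work surface. World frame = base frame: x ahead of the robot, y to its left, z up, the work surface at z = 0. Lengths are in m, angles in rad, forces in N, time in s.
With the tool pointing down it reaches from about 0.325 to 0.75 m from the base axis. Payload 7.6 kg.
Tool frame: the origin (TCP) lies on the centre line of the jaws, within the pads' length; the fingertips stand 22 mm ahead of it and the grasp point (between the pads) lies 3 mm ahead of it; y points along the fingers, z is the direction in which the jaws open and shut, and the axes are right-handed (so a half turn about y gives the same grasp; the last joint's range is limited). The gripper opens to 85 mm and grips with 20 to 120 N. Pads are 22 mm wide; open, the fingers measure 114 mm over their backs; the gripper's body (76 mm by 85 mm) begins 54 mm behind the grasp point. The pads swing forward as they close: fully open they stand 13 mm farther back than shut.
Start: joints at [-1.266, 0.052, 1.401, -0, 1.689, -0.07], TCP at [0.192, -0.489, 0.253] pointing down, gripper open.
Joint ranges: [-2.9, 2.9], [-0.91, 2.17], [0.12, 2.37], [-1.06, 4.2], [0.26, 2.73], [-2.93, 2.93]. Speed limits (rad/s): [2.57, 2.57, 3.01, 3.14, 3.14, 3.14].

### API

Orientations are given as a unit quaternion [x, y, z, w].
In Python, from workcell import env gives the robot as it stands.
- The arm moves only by the tool send_rows, never from a script. Its argument "plan" is a list of rows, each a list of 6 numbers: the shift along the tool's x, y, z in m, then the turn, a rotation vector about the tool's x, y, z in degrees. In form: [[x, y, z, ax, ay, az], ...]. A call has exactly 10 rows; each row shifts and turns the commanded pose from where the row before left it, along the tool's axes as they then stand; what a row does not reach is not made up. A row lasts 1/10 s, in which the tool goes at most 50 mm and 8.59 degrees, less where a joint would pass 70% of its speed; a pose out of reach is approached as far as the arm can. A call is refused whole if a number of a shift passes 0.05 or a number of a turn 8.59, either way. A call with a gripper value outside its range is refused whole. "grip" is the opening in per cent of the stroke, from 0 (shut) to 100 (fully open), set as the call begins (left out, the last holds). The fingers move at their own pace and stop on an object; "force" is the grip in N (left out, the last holds). Time passes only in rows, so rows that do not move let the fingers close, or fill a call up. It gives the time, the measured TCP pose, the force and the opening at its end, in the units of the state.
- env.observe(): the state, without advancing time (a new reading comes with each control period).
- env.grab_frame(name): name is "side" or "top" or "wrist"; returns a dict with "image" (384x512x3 uint8, blue, green, red), "camera_matrix" (3x3 intrinsics, pixels), "rvec" (rotation vector, rad) and "tvec" (3), from world to camera coordinates, as OpenCV has them; the wrist camera has in their place "T_tool_cam" (4x4, takes a point from camera to tool coordinates, whose origin is the TCP and whose axes are the tool frame's). Camera axes: x right, y down, z forward; pixel columns grow to the right and rows downward; lengths in m; the calibration is good to about 2 mm. A picture is of the moment at which its call begins: read the wrist's pose just before it. There is no depth.
- env.close_job(): hands the job in, once; it reports no verdict.
The state is a dict: "t": time; "joint_positions": joint angles; "qvel": joint speeds; "effort": joint torques, N m; "position": TCP position; "eef_rot": TCP orientation; "force": force on the tool from outside, world axes, zero at the start; "wrist_torque": the same for the moment, N m; "width": finger opening in m.
Only numpy, scipy, OpenCV 4.12 (cv2) and the standard library are available. Lean on these libraries where they do the work, as an engineer would, in place of code of your own. Each camera call takes 0.05 s, during which the arm holds its last target.

### The job

Starting from the ball-topped post, run a fingertip (fingers closed) along the top rail of the divider rack to count the gaps, touching the steel plate at the first, the second and then the third gap, and no plate beyond that. Then push the loose slip stone along the bench, without lifting or tipping it, lengthwise into that third gap until it rests against the back board. Leave the burr stand, the mandrel and the jar where they are, and finish with the hand clear.

Things in the scene. Friction and masses are not known exactly. Their poses are not given: they have to be found in the camera images.
- rack: Fixed wooden rack. Origin: its middle, on the bench; x from the open front to the back, y left along the row. Seven dividers (8 mm thick, 40 mm high, fronts at x = -42 mm) make six 38 mm gaps at y = +115, +69, +23, -23, -69, -115 mm, floorless (the bench runs in), open above and in front. Back board 14 mm thick, front face x = +28 mm; its flat top, 64 mm up, is the rail.
- ball_post: Upright 20 mm square wooden post (78 mm high) standing at one end of the rail, topped by a 32 mm wooden ball (top 106 mm above the bench). It stands at y = +153 or -153 mm in the rack's frame, x = +35 mm; counting starts at this end. Origin: centre of its foot, on the bench.
- square_post: The same 20 mm square post without a ball, 78 mm high, at the other end of the rail. Origin: centre of its foot, on the bench.
- stone: Loose grey slip stone, a block 80 mm long (its x), 26 mm wide (its y), 30 mm high, about 0.12 to 0.24 kg, lying on the bench in front of the rack. Origin: centre of its underside. Pushed home in a gap its centre is at x = -12 mm in the rack's frame and its near end sticks out 10 mm in front of the dividers.
- burr_stand: Pale stepped round stand, 84 mm across at the foot, with steel burrs, about 90 mm high. Origin: centre of its underside. Bystander.
- mandrel: Upright tapered steel ring mandrel, foot 48 mm across, 110 mm high. Origin: centre of its underside. Bystander.
- jar: Amber jar, 50 mm across, 55 mm high. Origin: centre of its underside. Bystander.
- plate_a: Steel plate, 26 mm along the rail and 14 mm across it, let in flush in the top of the rail behind the gap at rack y = +115 mm; 20 mm of plain wood lies between plates. Origin: centre of its top face, 64 mm above the bench.
- plate_b: Steel plate, 26 mm along the rail and 14 mm across it, let in flush in the top of the rail behind the gap at rack y = +69 mm; 20 mm of plain wood lies between plates. Origin: centre of its top face, 64 mm above the bench.
- plate_c: Steel plate, 26 mm along the rail and 14 mm across it, let in flush in the top of the rail behind the gap at rack y = +23 mm; 20 mm of plain wood lies between plates. Origin: centre of its top face, 64 mm above the bench.
- plate_d: Steel plate, 26 mm along the rail and 14 mm across it, let in flush in the top of the rail behind the gap at rack y = -23 mm; 20 mm of plain wood lies between plates. Origin: centre of its top face, 64 mm above the bench.
- plate_e: Steel plate, 26 mm along the rail and 14 mm across it, let in flush in the top of the rail behind the gap at rack y = -69 mm; 20 mm of plain wood lies between plates. Origin: centre of its top face, 64 mm above the bench.
- plate_f: Steel plate, 26 mm along the rail and 14 mm across it, let in flush in the top of the rail behind the gap at rack y = -115 mm; 20 mm of plain wood lies between plates. Origin: centre of its top face, 64 mm above the bench.
Things that resemble listed ones, but are neither listed nor needed, are in the scene too. What is shaped like the stone but red is not meant.

How it is judged:
On the way, in this order (a step that is already met when the one before it is completed fails the run):
1. a fingertip touches the steel plate over the first gap from the ball-topped post, the stone still outside the rack (((y of ball_post in the frame of rack above 0 m and contact force between the fingers and plate_a above 0.3 N) or (y of ball_post in the frame of rack below 0 m and contact force between the fingers and plate_f above 0.3 N)) and x of stone in the frame of rack below -0.06 m), for 0.1 s.
2. a fingertip touches the steel plate over the second gap from the ball-topped post, the stone still outside the rack (((y of ball_post in the frame of rack above 0 m and contact force between the fingers and plate_b above 0.3 N) or (y of ball_post in the frame of rack below 0 m and contact force between the fingers and plate_e above 0.3 N)) and x of stone in the frame of rack below -0.06 m), for 0.1 s.
3. a fingertip touches the steel plate over the third gap from the ball-topped post, the stone still outside the rack (((y of ball_post in the frame of rack above 0 m and contact force between the fingers and plate_c above 0.3 N) or (y of ball_post in the frame of rack below 0 m and contact force between the fingers and plate_d above 0.3 N)) and x of stone in the frame of rack below -0.06 m), for 0.1 s.
4. the stone is in the third gap, against the back board (x of stone in the frame of rack between -0.018 and -0.006 m and ((y of ball_post in the frame of rack above 0 m and y of stone in the frame of rack between 0.013 and 0.033 m) or (y of ball_post in the frame of rack below 0 m and y of stone in the frame of rack between -0.033 and -0.013 m)) and angle between the x axis of stone and the x axis of rack, either way round below 0.2 rad and angle between stone's own z axis and vertical below 0.1 rad and height (world z) of stone below 0.005 m), for 0.2 s.
At the end, for the whole second after the job is handed in: The stone lies flat and at rest on the bench in the third gap from the ball-topped post, lengthwise, its far end within 6 mm of the back board (all of step 4 and linear speed of stone below 0.01 m/s); the robot touches nothing.
It fails at once if the stone is lifted or tipped (height (world z) of stone above 0.012 m or angle between stone's own z axis and vertical above 0.3 rad).
It fails at once if a plate beyond the third gap is touched ((y of ball_post in the frame of rack above 0 m and (contact force between the fingers and plate_d above 0.3 N or contact force between the fingers and plate_e above 0.3 N or contact force between the fingers and plate_f above 0.3 N)) or (y of ball_post in the frame of rack below 0 m and (contact force between the fingers and plate_a above 0.3 N or contact force between the fingers and plate_b above 0.3 N or contact force between the fingers and plate_c above 0.3 N))).
It fails at once if the burr stand is moved or tipped (distance of burr_stand from where it was at the start of the episode above 0.015 m or angle between burr_stand's own z axis and vertical above 0.3 rad).
It fails at once if the mandrel is moved or tipped (distance of mandrel from where it was at the start of the episode above 0.015 m or angle between mandrel's own z axis and vertical above 0.3 rad).
It fails at once if the jar is moved or tipped (distance of jar from where it was at the start of the episode above 0.015 m or angle between jar's own z axis and vertical above 0.3 rad).
It also fails if it takes over 72 s, if anything falls off the work surface, if the arm or the gripper's body presses on something with over 40 N, if the wrist force passes 120 N, or if a joint passes its speed limit or range.

## Working session

There is one attempt and no reset: what is moved stays moved. The work goes in short steps, Python scripts to look and compute and a tool call to move; the robot and the scene stay as the last step left them, time stands still between calls to the robot, and variables do not carry over. Pictures are saved under pics/ and viewed, and the job is handed in when it is done.

Besides the shell and the picture viewer there is one more tool, called after "Request:" as a command line: name --pt "numbers of a row" for each row, then --argument value for the rest. send_rows: Moves the arm, as the interface text tells. Its arguments: {"type":"object","properties":{"plan":{"type":"array"},"grip":{"type":"number"},"force":{"type":"number"}},"required":["plan"]}

```bash
mkdir -p pics; cat > h.py <<'E'
import numpy as np,cv2
from workcell import env
from scipy.spatial.transform import Rotation as R
def ray(f,uv):
    K=np.array(f["camera_matrix"]);Rm=cv2.Rodrigues(np.array(f["rvec"],float))[0];t=np.array(f["tvec"],float).ravel()
    p=cv2.undistortPoints(np.array(uv,float).reshape(-1,1,2),K,None).reshape(-1,2)
    d=np.c_[p,np.ones(len(p))]@Rm
    return -Rm.T@t,d
def onz(f,uv,z):
    o,d=ray(f,uv);return o+d*((z-o[2])/d[:,2])[:,None]
def proj(f,P):
    return cv2.projectPoints(np.array(P,float).reshape(-1,1,3),np.array(f["rvec"],float),np.array(f["tvec"],float),np.array(f["camera_matrix"]),None)[0].reshape(-1,2)
E
python3 - <<'E'
from h import *
import pickle
s=env.observe();print(s)
fs={}
for n in("side","top"):
    f=env.grab_frame(n);fs[n]=f;cv2.imwrite(f"pics/{n}0.png",f["image"])
    print(n,ray(f,[[256,192]]))
pickle.dump(fs,open("f0.pkl","wb"))
E
```

```text
{'t': 0.0, 'joint_positions': array([-1.26627550e+00,  5.28401245e-02,  1.40173583e+00,  9.69674213e-06,
        1.68859002e+00, -7.03072872e-02]), 'qvel': array([ 6.41683788e-04, -3.76107532e-05,  1.22828971e-04,  1.18727848e-03,
       -9.16698685e-04, -1.89918922e-05]), 'effort': array([ 1.81400406e-03, -3.81663644e+01, -3.60190308e+01, -3.08374872e-06,
        6.07610753e-03, -8.79356534e-07]), 'position': array([ 0.19214918, -0.48828695,  0.25246503]), 'eef_rot': array([-0.13180929,  0.69527742, -0.69417174,  0.13168607]), 'force': array([-0.06271999,  0.18026105,  0.77444808]), 'wrist_torque': array([0.0418647 , 0.01656796, 0.0082569 ]), 'width': 0.08548845362852779}
side (array([ 0.31452711, -0.53495514,  0.78916986]), array([[ 0.21060361,  0.59676927, -0.77433416]]))
top (array([ 0.42240499, -0.01695034,  1.075476  ]), array([[ 0.0819375 ,  0.01111801, -0.99664763]]))
```

View pics/side0.png

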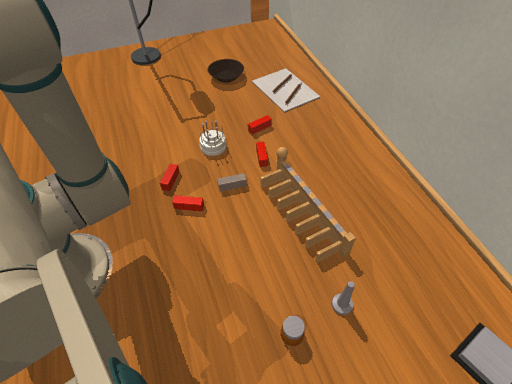

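View pics/top0.png

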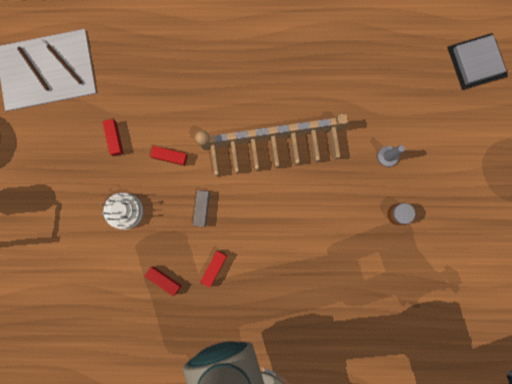

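The top view shows the ball post at about (202,138), the square post at (342,119) and the grey stone at (201,208). The front of the rack faces the robot. I'll zoom in to measure.

```bash
python3 - <<'E'
from h import *
import pickle
fs=pickle.load(open("f0.pkl","rb"));f=fs["top"]
c=f["image"][95:235,150:430]
cv2.imwrite("pics/top0z.png",cv2.resize(c,None,fx=2.8,fy=2.8,interpolation=cv2.INTER_CUBIC))
f=fs["side"];c=f["image"][120:270,200:370]
cv2.imwrite("pics/side0z.png",cv2.resize(c,None,fx=4,fy=4,interpolation=cv2.INTER_CUBIC))
E
```

```text
(no output)
```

View pics/top0z.png

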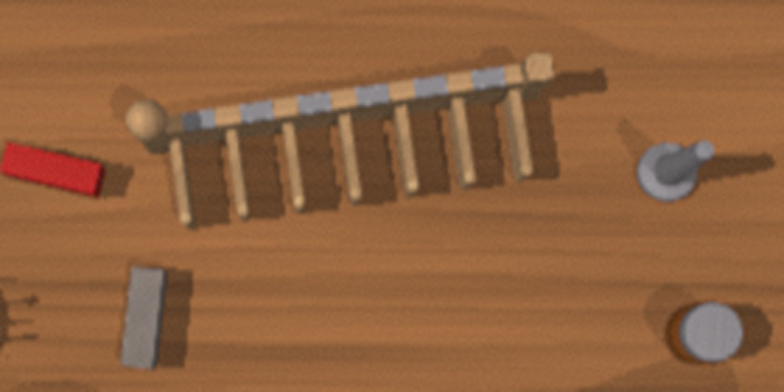

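View pics/side0z.png

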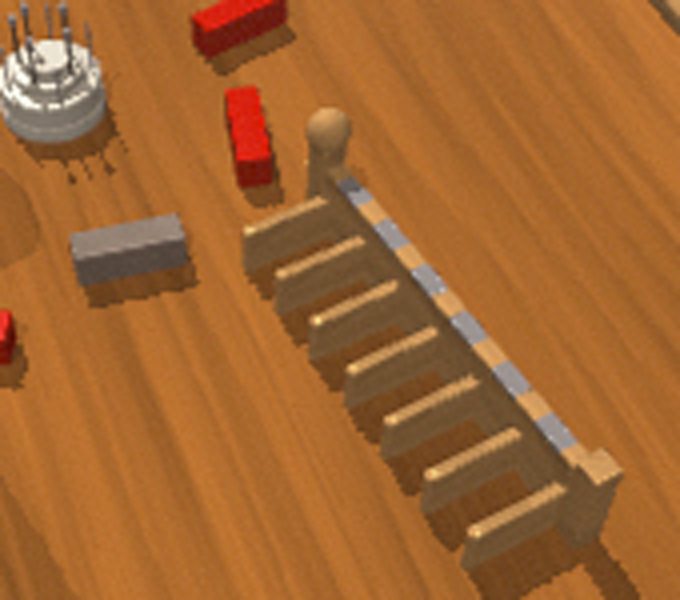

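```bash
python3 - <<'E'
from h import *
import pickle
fs=pickle.load(open("f0.pkl","rb"))
res={}
for n,roi in(("top",(195,110,350,150)),("side",(275,155,355,240))):
    f=fs[n];im=f["image"];hsv=cv2.cvtColor(im,cv2.COLOR_BGR2HSV)
    b=im[...,0].astype(int)-im[...,2]
    m=((b>-12)).astype(np.uint8)
    mm=np.zeros_like(m);x0,y0,x1,y1=roi;mm[y0:y1,x0:x1]=m[y0:y1,x0:x1]
    N,l,st,ce=cv2.connectedComponentsWithStats(mm)
    P=[(ce[i],st[i,4]) for i in range(1,N) if st[i,4]>8]
    print(n)
    for c,a in P: print(c.round(1),a,onz(f,[c],.064)[0].round(4))
    # stone
    r=(180,180,225,235) if n=="top" else (212,165,255,195)
    mm[:]=0;x0,y0,x1,y1=r;mm[y0:y1,x0:x1]=m[y0:y1,x0:x1]
    cs=max(cv2.findContours(mm,0,2)[0],key=cv2.contourArea)
    q=cv2.boxPoints(cv2.minAreaRect(cs));print("stone box",onz(f,q,.03).round(4).tolist())
for n,r in(("top",(365,135,415,230)),):
    pass
f=fs["top"]
for nm,uv,z in(("ball",(202,138),.09),("sq",(342.5,119),.078),("jar",(404,213.5),.055),("mandrelfoot",(389,156.5),.005),("burrfoot",(123,211),.04)):
    print(nm,onz(f,[uv],z)[0].round(4))
f=fs["side"]
for nm,uv,z in(("ball",(282,152),.09),("sq",(349.5,237),.078),("jar",(293,324),.055)):
    print(nm,onz(f,[uv],z)[0].round(4))
E
```

```text
top
[324.1 122.9] 66 [ 0.6591 -0.1545  0.064 ]
[303.3 126. ] 64 [ 0.652  -0.1088  0.064 ]
[282.6 129. ] 63 [ 0.6452 -0.0633  0.064 ]
[261.9 132. ] 64 [ 0.6384 -0.0178  0.064 ]
[241.2 134.9] 63 [0.6318 0.0277 0.064 ]
[220.5 137.8] 60 [0.625  0.0734 0.064 ]
stone box [[0.4355, 0.1111, 0.03], [0.44, 0.1089, 0.03], [0.4395, 0.108, 0.03], [0.435, 0.1102, 0.03]]
side
[289.1 168.2] 12 [0.6277 0.0712 0.064 ]
[297.3 178.4] 22 [0.6334 0.0286 0.064 ]
[306.9 189.8] 24 [ 0.6404 -0.0173  0.064 ]
[317.2 201.7] 19 [ 0.648  -0.0628  0.064 ]
[327.5 214.2] 24 [ 0.6543 -0.1074  0.064 ]
[338.5 227.9] 26 [ 0.6603 -0.1537  0.064 ]Traceback (most recent call last):
  File "<stdin>", line 17, in <module>
ValueError: max() iterable argument is empty
```

```bash
python3 - <<'E'
from h import *
import pickle
fs=pickle.load(open("f0.pkl","rb"))
for n,r in (("top",(185,180,225,235)),("side",(212,168,255,196))):
    f=fs[n];im=f["image"];hsv=cv2.cvtColor(im,cv2.COLOR_BGR2HSV)
    x0,y0,x1,y1=r
    print(n); 
    for thr in (60,90):
        m=((hsv[...,1]<thr)&(hsv[...,2]>(100 if n=="top" else 118))).astype(np.uint8)
        mm=np.zeros_like(m);mm[y0:y1,x0:x1]=m[y0:y1,x0:x1]
        c=cv2.findContours(mm,0,1)[0]
        if not c: print(np.median(hsv[205:212,197:204].reshape(-1,3),0)); continue
        cs=max(c,key=cv2.contourArea);re=cv2.minAreaRect(cs)
        q=onz(f,cv2.boxPoints(re),.03);ce=onz(f,[re[0]],.03)[0]
        e=[q[(i+1)%4]-q[i] for i in range(2)]
        L=max(e,key=np.linalg.norm)
        print(re,ce.round(4),[np.linalg.norm(x).round(4) for x in e],np.degrees(np.arctan2(L[1],L[0])).round(1))
f=fs["top"]
for nm,uv,z in(("ball",(202,138),.09),("sq",(342.5,119),.078),("jar",(404,213.5),.055),("mandrelfoot",(389,156.5),.005),("burrfoot",(123,211),.04),("red1",(168,155),.03),("red2",(213,269),.03)):
    print(nm,onz(f,[uv],z)[0].round(4))
f=fs["side"]
for nm,uv,z in(("ball",(282,152),.09),("sq",(349.5,237),.078),("jar",(293,324),.055)):
    print(nm,onz(f,[uv],z)[0].round(4))
yaw=np.arctan2(.0341,.2279);X=np.array([np.cos(yaw),np.sin(yaw)]);Y=np.array([-X[1],X[0]])
pc=np.array([[.625,.0734],[.6318,.0277],[.6384,-.0178],[.6452,-.0633],[.652,-.1088],[.6591,-.1545]]);ps=np.array([[.6277,.0712],[.6334,.0286],[.6404,-.0173],[.648,-.0628],[.6543,-.1074],[.6603,-.1537]])
o=(pc.mean(0)+ps.mean(0))/2-.035*X
print("yaw",np.degrees(yaw),"o",o)
for y in(.115,.069,.023,-.023):print(o+.035*X+y*Y)
s=env.observe();print(R.from_quat(s["eef_rot"]).as_matrix().round(3))
E
```

```text
top
((200.35365295410156, 207.81707763671875), (10.822290420532227, 34.89636993408203), 6.340191841125488) [0.4718 0.1199 0.03  ] [np.float64(0.0787), np.float64(0.0246)] -5.4
((200.15243530273438, 208.1280517578125), (11.153585433959961, 35.558956146240234), 6.340191841125488) [0.4711 0.1204 0.03  ] [np.float64(0.0802), np.float64(0.0253)] -5.4
side
((231.26922607421875, 178.84616088867188), (5.687368392944336, 27.260143280029297), 78.69007110595703) [0.4719 0.1207 0.03  ] [np.float64(0.0784), np.float64(0.0218)] -5.7
((231.13461303710938, 178.673095703125), (6.079599857330322, 27.456260681152344), 78.69007110595703) [0.4718 0.1215 0.03  ] [np.float64(0.079), np.float64(0.0233)] -5.7
ball [0.6193 0.111  0.09  ]
sq [ 0.6644 -0.1924  0.078 ]
jar [ 0.4613 -0.3281  0.055 ]
mandrelfoot [ 0.5945 -0.3114  0.005 ]
burrfoot [0.463  0.2922 0.04  ]
red1 [0.5917 0.1958 0.03  ]
red2 [0.3355 0.0894 0.03  ]
ball [0.623  0.1136 0.09  ]
sq [ 0.6653 -0.1927  0.078 ]
jar [ 0.4637 -0.3241  0.055 ]
yaw 8.509865062590263 o [ 0.608352   -0.04557096]
[0.625949   0.07334223]
[0.63275607 0.02784867]
[ 0.63956313 -0.01764489]
[ 0.6463702  -0.06313845]
[[-0.931 -0.     0.366]
 [-0.366  0.001 -0.931]
 [-0.    -1.    -0.001]]
```

The two views agree to within 3 mm. The rack's yaw is +8.5°, and the ball is at rack y = +153, so the order is plates a, b, c. The stone is at (0.4715, 0.120) with yaw −5.5°. First I'll turn the tool so the jaws open across the rail, with the fingers shut.

Request:
send_rows --pt "0 0 0 0 -7.7 0" --pt "0 0 0 0 -7.7 0" --pt "0 0 0 0 -7.7 0" --pt "0 0 0 0 -7.7 0" --pt "0 0 0 0 -7.7 0" --pt "0 0 0 0 -7.7 0" --pt "0 0 0 0 -7.7 0" --pt "0 0 0 0 -7.7 0" --pt "0 0 0 0 -7.7 0" --pt "0 0 0 0 -7.7 0" --grip 0 --force 20

```text
t: 1.1
position: [0.1922, -0.4884, 0.2528]
eef_rot: [-0.537, 0.46, -0.46, 0.537]
force: [-0.8, -0.5, -0.2]
width: 0.0002
```

```bash
cat >> h.py <<'E'
O=np.array([.6084,-.0456]);YAW=np.radians(8.5)
RX=np.array([np.cos(YAW),np.sin(YAW)]);RY=np.array([-RX[1],RX[0]])
def go(xy,z,ang=None):
    s=env.observe();M=R.from_quat(s["eef_rot"]).as_matrix();p=s["position"]
    th=np.degrees(np.arctan2(M[1,2],M[0,2]))
    print("t",s["t"].__round__(2),"pos",p.round(4),"theta",th.round(2),"down",M[:,1].round(3),"w",round(s["width"],4),"F",s["force"].round(2),"q",s["joint_positions"].round(2))
    r=p[:2]-O;print("rack",(r@RX).round(4),(r@RY).round(4))
    d=np.r_[xy,z]-p
    print("tool shift",(M.T@d).round(4),"turn y",None if ang is None else round(th-ang,2))
def rack(x,y): return O+x*RX+y*RY
E
python3 -c "
from h import *
go(rack(.035,.115),.12,8.5)"
```

```text
t 1.1 pos [ 0.1922 -0.4884  0.2528] theta 8.79 down [-0.     0.001 -1.   ] w 0.0002 F [-0.84 -0.53 -0.25] q [-1.27  0.05  1.4  -0.    1.69 -1.42]
rack -0.4771 -0.3764
tool shift [-0.4887  0.1332  0.5146] turn y 0.29
```

Request:
send_rows --pt "-0.0244 0 0.0257 0 0 0" --pt "-0.0244 0 0.0257 0 0 0" --pt "-0.0244 0 0.0257 0 0 0" --pt "-0.0244 0 0.0257 0 0 0" --pt "-0.0244 0 0.0257 0 0 0" --pt "-0.0244 0 0.0257 0 0 0" --pt "-0.0244 0 0.0257 0 0 0" --pt "-0.0244 0 0.0257 0 0 0" --pt "-0.0244 0 0.0257 0 0 0" --pt "-0.0244 0 0.0257 0 0 0"

```text
t: 2.1
position: [0.411, -0.208, 0.253]
eef_rot: [0.536, -0.462, 0.462, -0.536]
force: [-0.0, -0.1, 0.2]
width: 0.0001
```

Request:
send_rows --pt "-0.0244 0.012 0.0257 0 0.29 0" --pt "-0.0244 0.012 0.0257 0 0 0" --pt "-0.0244 0.012 0.0257 0 0 0" --pt "-0.0244 0.012 0.0257 0 0 0" --pt "-0.0244 0.012 0.0257 0 0 0" --pt "-0.0244 0.012 0.0257 0 0 0" --pt "-0.0244 0.012 0.0257 0 0 0" --pt "-0.0244 0.012 0.0257 0 0 0" --pt "-0.0244 0.012 0.0257 0 0 0" --pt "-0.0244 0.012 0.0257 0 0 0"

```text
t: 3.1
position: [0.6305, 0.0701, 0.1322]
eef_rot: [0.535, -0.463, 0.463, -0.534]
force: [0.2, 0.2, 0.6]
width: 0.0001
```

```bash
python3 -c "
from h import *
go(rack(.035,.115),.090,8.5)
for n in('side','top','wrist'):
    cv2.imwrite(f'pics/{n}1.png',env.grab_frame(n)['image'])"
```

```text
t 3.1 pos [0.6305 0.0701 0.1322] theta 8.19 down [-0.001 -0.    -1.   ] w 0.0001 F [0.17 0.19 0.59] q [ 0.05  0.42  1.21 -0.    1.51 -0.09]
rack 0.0389 0.1112
tool shift [-0.0038  0.0422 -0.0039] turn y -0.31
```

View pics/side1.png

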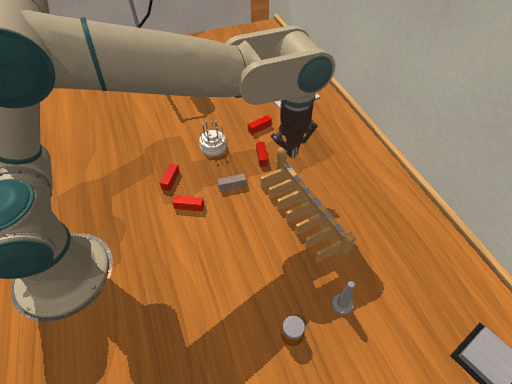

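View pics/wrist1.png

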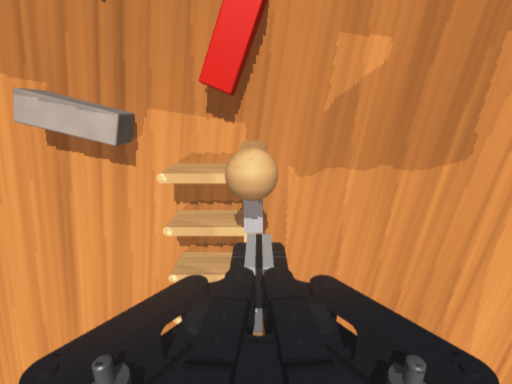

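The wrist view shows the closed fingertips at (260,240), just above the first plate, with the ball ahead at (250,175). The tips sit a few mm behind the rail's centre line. I'll correct that and descend to just above contact.

Request:
send_rows --pt "-0.001 0.005 -0.001 0 -0.3 0" --pt "-0.001 0.006 -0.001 0 0 0" --pt "-0.001 0.006 -0.001 0 0 0" --pt "-0.0008 0.006 -0.0009 0 0 0" --pt "0 0.006 0 0 0 0" --pt "0 0.005 0 0 0 0" --pt "0 0.004 0 0 0 0" --pt "0 0.002 0 0 0 0" --pt "0 0 0 0 0 0" --pt "0 0 0 0 0 0"

```text
t: 4.25
position: [0.6257, 0.072, 0.0935]
eef_rot: [-0.536, 0.462, -0.462, 0.536]
force: [0.7, -0.1, -0.3]
width: -0.0
```

```bash
python3 -c "
from h import *
go(rack(.035,.115),.086,8.5)
for n in('wrist',):
    cv2.imwrite(f'pics/{n}2.png',env.grab_frame(n)['image'])"
```

```text
t 4.25 pos [0.6257 0.072  0.0935] theta 8.48 down [ 0. -0. -1.] w -0.0 F [ 0.72 -0.06 -0.25] q [ 0.06  0.44  1.26 -0.    1.43 -0.09]
rack 0.0345 0.1138
tool shift [-0.0012  0.0075  0.0005] turn y -0.02
```

View pics/wrist2.png

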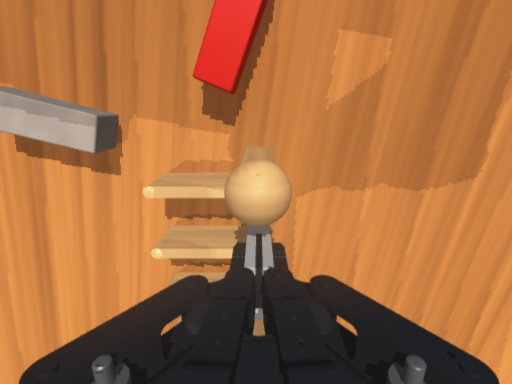

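The tips at (258,240) are lined up over the first plate. I'll descend the last few millimetres slowly.

Request:
send_rows --pt "0 0.002 0 0 0 0" --pt "0 0.002 0 0 0 0" --pt "0 0.001 0 0 0 0" --pt "0 0.001 0 0 0 0" --pt "0 0.001 0 0 0 0" --pt "0 0.0005 0 0 0 0" --pt "0 0.0005 0 0 0 0" --pt "0 0 0 0 0 0" --pt "0 0 0 0 0 0" --pt "0 0 0 0 0 0"

```text
t: 5.3
position: [0.6256, 0.072, 0.0861]
eef_rot: [-0.536, 0.462, -0.462, 0.536]
force: [-1.8, 0.1, 5.2]
width: -0.0001
```

Contact at 5 N, at the expected height of 0.086. I'll press slightly more and slide to the second plate, 46 mm along tool +x.

Request:
send_rows --pt "0 0.0003 0 0 0 0" --pt "0 0 0 0 0 0" --pt "0.005 0 0 0 0 0" --pt "0.006 0 0 0 0 0" --pt "0.006 0 0 0 0 0" --pt "0.006 0 0 0 0 0" --pt "0.006 0 0 0 0 0" --pt "0.006 0 0 0 0 0" --pt "0.006 0 0 0 0 0" --pt "0.004 0 0 0 0 0"

```text
t: 6.3
position: [0.6329, 0.028, 0.0861]
eef_rot: [-0.535, 0.461, -0.462, 0.537]
force: [-0.6, 4.2, 5.2]
width: 0.0
```

```bash
python3 -c "
from h import *
go(rack(.035,.023),.086,8.5)"
```

```text
t 6.3 pos [0.6329 0.028  0.0861] theta 8.5 down [ 0.002  0.001 -1.   ] w 0.0 F [-0.62  4.2   5.18] q [-0.01  0.46  1.26  0.    1.42 -0.16]
rack 0.0351 0.0692
tool shift [ 0.0462  0.0001 -0.0001] turn y 0.0
```

On the second plate with 5 N. I'll dwell, slide to the third, dwell again, and stop there.

Request:
send_rows --pt "0 0 0 0 0 0" --pt "0 0 0 0 0 0" --pt "0.005 0 0 0 0 0" --pt "0.006 0 0 0 0 0" --pt "0.006 0 0 0 0 0" --pt "0.006 0 0 0 0 0" --pt "0.006 0 0 0 0 0" --pt "0.006 0 0 0 0 0" --pt "0.006 0 0 0 0 0" --pt "0.004 0 0 0 0 0"

```text
t: 7.3
position: [0.6395, -0.0165, 0.0861]
eef_rot: [-0.535, 0.461, -0.462, 0.537]
force: [-0.6, 4.7, 5.6]
width: -0.0001
```

Request:
send_rows --pt "0 0 0 0 0 0" --pt "0 0 0 0 0 0" --pt "0 0 0 0 0 0" --pt "0 -0.004 0 0 0 0" --pt "0 -0.01 0 0 0 0" --pt "0 -0.02 0 0 0 0" --pt "0 -0.025 0 0 0 0" --pt "0 -0.025 0 0 0 0" --pt "0 0 0 0 0 0" --pt "0 0 0 0 0 0"

```text
t: 8.3
position: [0.639, -0.0171, 0.1695]
eef_rot: [-0.535, 0.461, -0.462, 0.536]
force: [-0.3, -0.3, -0.6]
width: -0.0002
```

```bash
python3 -c "
from h import *
go([.4715,.1203],.17,84.5)"
```

```text
t 8.3 pos [ 0.639  -0.0171  0.1695] theta 8.48 down [ 0.001 -0.    -1.   ] w -0.0002 F [-0.29 -0.27 -0.55] q [-0.08  0.41  1.15 -0.    1.58 -0.23]
rack 0.0344 0.0237
tool shift [-0.1606 -0.0007 -0.1454] turn y -76.02
```

Request:
send_rows --pt "-0.016 0 -0.0145 0 0 0" --pt "-0.016 0 -0.0145 0 0 0" --pt "-0.016 0 -0.0145 0 0 0" --pt "-0.016 0 -0.0145 0 0 0" --pt "-0.016 0 -0.0145 0 0 0" --pt "-0.016 0 -0.0145 0 0 0" --pt "-0.016 0 -0.0145 0 0 0" --pt "-0.016 0 -0.0145 0 0 0" --pt "-0.016 0 -0.0145 0 0 0" --pt "-0.016 0 -0.0145 0 0 0" --grip 65

```text
t: 9.3
position: [0.4703, 0.1202, 0.1673]
eef_rot: [0.536, -0.462, 0.461, -0.535]
force: [-0.4, -0.7, 0.1]
width: 0.0557
```

Request:
send_rows --pt "0 0 0 0 -7.6 0" --pt "0 0 0 0 -7.6 0" --pt "0 0 0 0 -7.6 0" --pt "0 0 0 0 -7.6 0" --pt "0 0 0 0 -7.6 0" --pt "0 0 0 0 -7.6 0" --pt "0 0 0 0 -7.6 0" --pt "0 0 0 0 -7.6 0" --pt "0 0 0 0 -7.6 0" --pt "0 0 0 0 -7.6 0"

```text
t: 10.3
position: [0.4711, 0.1197, 0.1673]
eef_rot: [0.707, -0.033, 0.031, -0.706]
force: [0.7, -0.4, 0.4]
width: 0.0555
```

```bash
python3 -c "
from h import *
go([.4715,.1203],.03,84.5)
for n in('side','wrist'):
    cv2.imwrite(f'pics/{n}3.png',env.grab_frame(n)['image'])"
```

```text
t 10.3 pos [0.4711 0.1197 0.1673] theta 84.79 down [-0.003 -0.001 -1.   ] w 0.0555 F [ 0.69 -0.44  0.45] q [ 0.17 -0.01  1.64 -0.    1.52 -1.31]
rack -0.1114 0.1838
tool shift [0.0008 0.1373 0.0008] turn y 0.29
```

View pics/wrist3.png

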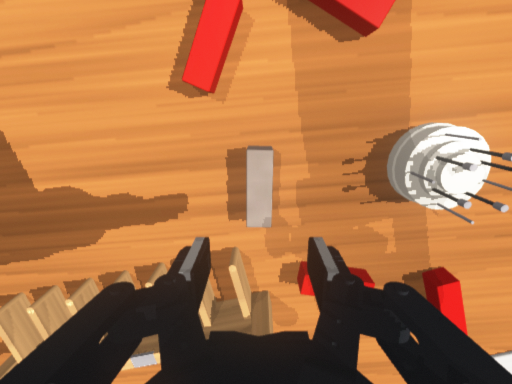

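The wrist view shows the stone at (260,187), centred between the fingers at x = 200 and 320. I'll descend around it.

Request:
send_rows --pt "0.0008 0.016 0.0008 0 0.3 0" --pt "0 0.018 0 0 0 0" --pt "0 0.018 0 0 0 0" --pt "0 0.018 0 0 0 0" --pt "0 0.018 0 0 0 0" --pt "0 0.018 0 0 0 0" --pt "0 0.014 0 0 0 0" --pt "0 0.01 0 0 0 0" --pt "0 0.006 0 0 0 0" --pt "0 0.003 0 0 0 0"

```text
t: 11.4
position: [0.4726, 0.1206, 0.0296]
eef_rot: [0.706, -0.036, 0.036, -0.706]
force: [0.2, 0.2, 0.0]
width: 0.0554
```

Request:
send_rows --pt "0 0 0 0 0 0" --pt "0 0 0 0 0 0" --pt "0 0 0 0 0 0" --pt "0 0 0 0 0 0" --pt "0 0 0 0 0 0" --pt "0 0 0 0 0 0" --pt "0 0 0 0 0 0" --pt "0 0 0 0 0 0" --pt "0 0 0 0 0 0" --pt "0 0 0 0 0 0" --grip 34

```text
t: 12.4
position: [0.4727, 0.1206, 0.0299]
eef_rot: [0.706, -0.036, 0.036, -0.706]
force: [0.5, 0.3, 0.0]
width: 0.0291
```

```bash
python3 -c "
from h import *
go(rack(-.112,.023),.028,98.5)
for n in('side','top'):
    cv2.imwrite(f'pics/{n}4.png',env.grab_frame(n)['image'])"
```

```text
t 12.4 pos [0.4727 0.1206 0.0299] theta 84.19 down [-0. -0. -1.] w 0.0291 F [0.51 0.26 0.03] q [ 0.17  0.16  1.76 -0.    1.23 -1.3 ]
rack -0.1097 0.1844
tool shift [ 0.0377  0.002  -0.157 ] turn y -14.31
```

View pics/side4.png

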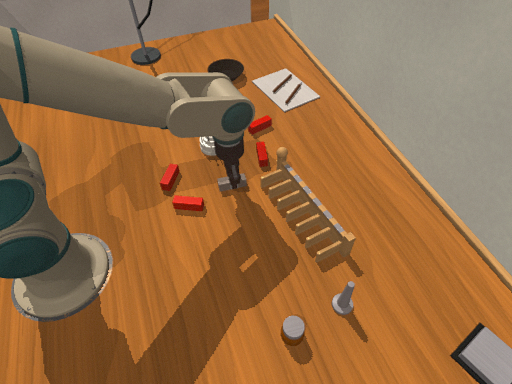

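The fork is around the stone with no contact load. I'll turn it square to the rack, then push sideways.

Request:
send_rows --pt "0 0 0 0 -2.4 0" --pt "0 0 0 0 -2.4 0" --pt "0 0 0 0 -2.4 0" --pt "0 0 0 0 -2.4 0" --pt "0 0 0 0 -2.4 0" --pt "0 0 0 0 -2.3 0" --pt "0 0 0 0 0 0" --pt "0 0 -0.004 0 0 0" --pt "0 0 -0.006 0 0 0" --pt "0 0 -0.008 0 0 0"

```text
t: 13.5
position: [0.4754, 0.1024, 0.03]
eef_rot: [0.705, 0.052, -0.052, -0.705]
force: [0.1, -0.4, -0.3]
width: 0.0295
```

Request:
send_rows --pt "0 0 -0.01 0 0 0" --pt "0 0 -0.01 0 0 0" --pt "0 0 -0.01 0 0 0" --pt "0 0 -0.01 0 0 0" --pt "0 0 -0.01 0 0 0" --pt "0 0 -0.01 0 0 0" --pt "0 0 -0.01 0 0 0" --pt "0 0 -0.01 0 0 0" --pt "0 0 -0.006 0 0 0" --pt "0 0 -0.003 0 0 0"

```text
t: 14.5
position: [0.4886, 0.0141, 0.03]
eef_rot: [0.705, 0.052, -0.052, -0.705]
force: [0.1, 1.0, -0.1]
width: 0.0288
```

```bash
python3 -c "
from h import *
go(rack(-.112,.0215),.028,98.5)
for n in('side','top'):
    cv2.imwrite(f'pics/{n}5.png',env.grab_frame(n)['image'])"
```

```text
t 14.5 pos [0.4886 0.0141 0.03  ] theta 98.45 down [ 0. -0. -1.] w 0.0288 F [ 0.13  1.01 -0.11] q [-0.05  0.16  1.75 -0.    1.23 -1.76]
rack -0.1097 0.0768
tool shift [-0.0023  0.002  -0.0553] turn y -0.05
```

View pics/side5.png

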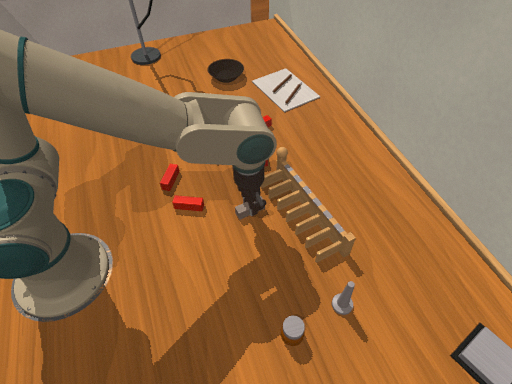

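The stone is following inside the fork, with its end visible at (243,210). I'll finish the remaining 55 mm sideways.

Request:
send_rows --pt "0 0 -0.005 0 0 0" --pt "0 0 -0.008 0 0 0" --pt "0 0 -0.008 0 0 0" --pt "0 0 -0.008 0 0 0" --pt "0 0 -0.008 0 0 0" --pt "0 0 -0.008 0 0 0" --pt "0 0 -0.006 0 0 0" --pt "0 0 -0.004 0 0 0" --pt "0 0 0 0 0 0" --pt "0 0 0 0 0 0"

```text
t: 15.6
position: [0.4965, -0.0397, 0.0299]
eef_rot: [0.705, 0.052, -0.052, -0.705]
force: [0.7, 0.0, -0.3]
width: 0.0289
```

Request:
send_rows --pt "0 -0.01 0 0 0 0" --pt "0 -0.01 0 0 0 0" --pt "0 -0.02 0 0 0 0" --pt "-0.01 -0.02 0 0 0 0" --pt "-0.02 -0.02 0 0 0 0" --pt "-0.02 -0.01 0 0 0 0" --pt "-0.02 0 0 0 0 0" --pt "-0.01 0 0 0 0 0" --pt "0 0 0 0 0 0" --pt "0 0 0 0 0 0"

```text
t: 16.6
position: [0.4179, -0.0514, 0.1203]
eef_rot: [0.705, 0.053, -0.052, -0.705]
force: [-0.3, -0.6, -0.6]
width: 0.0291
```

```bash
python3 -c "
from h import *
go(rack(-.170,.023),.027,98.5)
for n in('side','top','wrist'):
    cv2.imwrite(f'pics/{n}6.png',env.grab_frame(n)['image'])"
```

```text
t 16.6 pos [ 0.4179 -0.0514  0.1203] theta 98.48 down [ 0.001 -0.    -1.   ] w 0.0291 F [-0.32 -0.59 -0.58] q [-0.21 -0.16  1.88  0.    1.43 -1.93]
rack -0.1892 0.0224
tool shift [0.0192 0.0934 0.0006] turn y -0.02
```

View pics/side6.png

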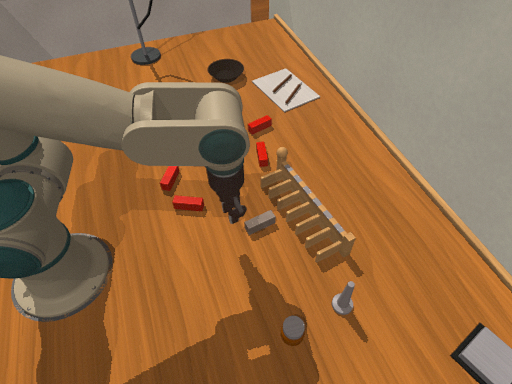

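View pics/top6.png

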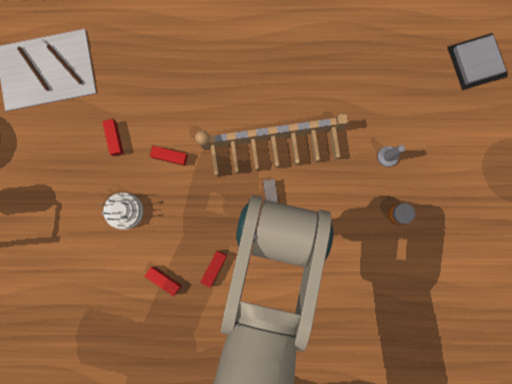

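View pics/wrist6.png

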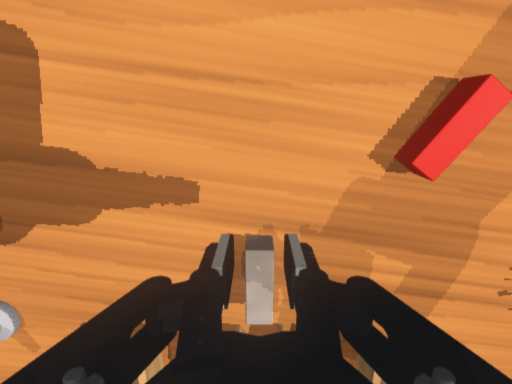

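The stone lies in front of the third gap, at side (260,222) and top (270,188), and roughly square. I'll measure it.

```bash
cat > stone.py <<'E'
from h import *
import sys
def stone(path,roi,thr=70,v=105):
    f=env_f; im=cv2.imread(path);hsv=cv2.cvtColor(im,cv2.COLOR_BGR2HSV);x0,y0,x1,y1=roi
    m=((hsv[...,1]<thr)&(hsv[...,2]>v)).astype(np.uint8);mm=np.zeros_like(m);mm[y0:y1,x0:x1]=m[y0:y1,x0:x1]
    cs=max(cv2.findContours(mm,0,1)[0],key=cv2.contourArea);re=cv2.minAreaRect(cs)
    q=onz(f,cv2.boxPoints(re),.03);ce=onz(f,[re[0]],.03)[0];e=[q[(i+1)%4]-q[i] for i in range(2)];L=max(e,key=np.linalg.norm)
    r=ce[:2]-O;print("stone rack",(r@RX).round(4),(r@RY).round(4),[np.linalg.norm(x).round(4) for x in e],(np.degrees(np.arctan2(L[1],L[0]))%180).round(1),re)
import pickle;env_f=pickle.load(open("f0.pkl","rb"))["side"]
E
python3 - <<'E'
from stone import *
for v in(105,115,125,135): stone("pics/side6.png",(244,205,280,240),70,v)
E
```

```text
stone rack -0.1087 0.0231 [np.float64(0.0798), np.float64(0.0247)] 8.7 ((259.3829040527344, 219.24630737304688), (7.892262935638428, 29.264230728149414), 65.224853515625)
stone rack -0.1087 0.0235 [np.float64(0.0798), np.float64(0.0238)] 8.7 ((259.3243713378906, 219.11947631835938), (7.612890243530273, 29.264230728149414), 65.224853515625)
stone rack -0.1081 0.0236 [np.float64(0.0787), np.float64(0.0236)] 8.7 ((259.4999694824219, 218.99996948242188), (7.5430474281311035, 28.845172882080078), 65.224853515625)
stone rack -0.0923 0.0235 [np.float64(0.0471), np.float64(0.0223)] 10.7 ((264.8000183105469, 216.60003662109375), (7.155416965484619, 16.994115829467773), 63.43495178222656)
```

The stone is at rack (−109, +23.5) mm and parallel to the rack. I'll shut the fingers and come down behind its near end.

Request:
send_rows --pt "0.003 0 0.0003 0 0 0" --pt "0.003 0 0.0003 0 0 0" --pt "0.003 0 0 0 0 0" --pt "0 0.01 0 0 0 0" --pt "0 0.016 0 0 0 0" --pt "0 0.018 0 0 0 0" --pt "0 0.018 0 0 0 0" --pt "0 0.016 0 0 0 0" --pt "0 0.01 0 0 0 0" --pt "0 0.005 0 0 0 0" --grip 0

```text
t: 17.75
position: [0.4256, -0.0494, 0.0257]
eef_rot: [-0.705, -0.052, 0.053, 0.705]
force: [-0.1, -0.9, -0.1]
width: -0.0001
```

```bash
python3 -c "
from h import *
go(rack(-.063,.0235),.029,98.5)
for n in('side',):
    cv2.imwrite(f'pics/{n}7.png',env.grab_frame(n)['image'])"
```

```text
t 17.75 pos [ 0.4256 -0.0494  0.0257] theta 98.48 down [-0.002  0.    -1.   ] w -0.0001 F [-0.09 -0.94 -0.1 ] q [-0.2   0.    1.93 -0.    1.21 -1.92]
rack -0.1813 0.0233
tool shift [ 0.1183 -0.0035  0.0003] turn y -0.02
```

View pics/side7.png

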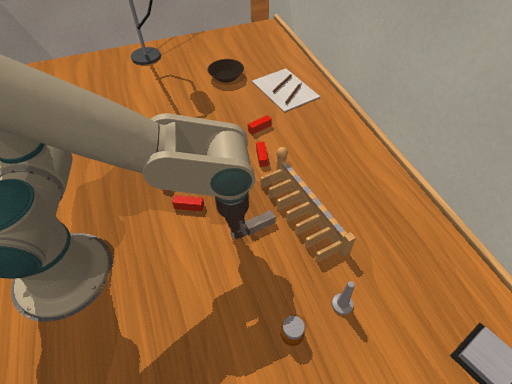

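The fingertips are just behind the stone's end at (240,233). I'll push forward partway and then check.

Request:
send_rows --pt "0.004 -0.002 0.0002 0 0 0" --pt "0.006 -0.001 0 0 0 0" --pt "0.006 0 0 0 0 0" --pt "0.006 0 0 0 0 0" --pt "0.006 0 0 0 0 0" --pt "0.006 0 0 0 0 0" --pt "0.006 0 0 0 0 0" --pt "0.006 0 0 0 0 0" --pt "0.006 0 0 0 0 0" --pt "0.006 0 0 0 0 0"

```text
t: 18.8
position: [0.4841, -0.0407, 0.0299]
eef_rot: [0.705, 0.052, -0.052, -0.705]
force: [-1.9, -0.9, 0.8]
width: -0.0002
```

```bash
python3 -c "
from stone import *
go(rack(-.063,.0235),.029,98.5)
cv2.imwrite(f'pics/side8.png',env.grab_frame('side')['image'])
stone('pics/side8.png',(244,195,300,240),70,110)
im=cv2.imread('pics/side8.png')[140:280,200:370];cv2.imwrite('pics/side8z.png',cv2.resize(im,None,fx=4,fy=4))"
```

```text
t 18.8 pos [ 0.4841 -0.0407  0.0299] theta 98.49 down [-0. -0. -1.] w -0.0002 F [-1.86 -0.86  0.82] q [-0.16  0.15  1.76 -0.    1.23 -1.88]
rack -0.1222 0.0232
tool shift [0.0592 0.0009 0.0003] turn y -0.01
stone rack -0.0583 0.0233 [np.float64(0.0571), np.float64(0.0255)] 10.7 ((276.0, 211.5), (8.049844741821289, 20.124614715576172), 63.43495178222656)
```

View pics/side8z.png

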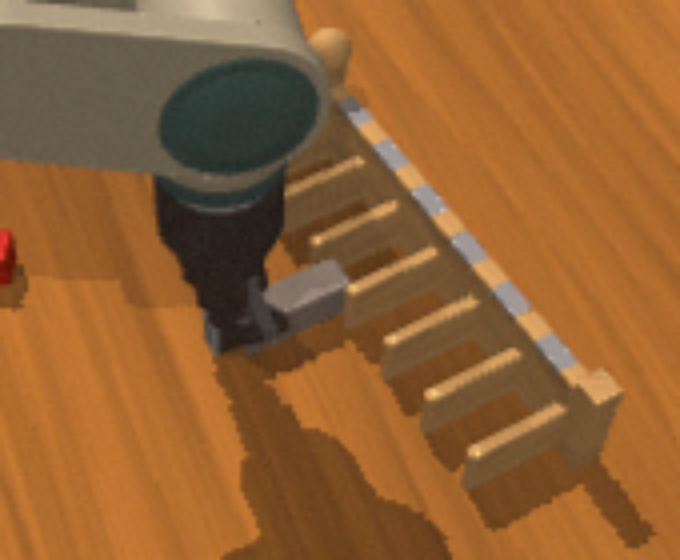

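The stone's far end is at (340,275) in the crop, between dividers 3 and 4, so it is at gap 3. I'll keep pushing.

Request:
send_rows --pt "0.004 0 0 0 0 0" --pt "0.005 0 0 0 0 0" --pt "0.005 0 0 0 0 0" --pt "0.005 0 0 0 0 0" --pt "0.005 0 0 0 0 0" --pt "0.005 0 0 0 0 0" --pt "0.005 0 0 0 0 0" --pt "0.005 0 0 0 0 0" --pt "0.005 0 0 0 0 0" --pt "0.004 0 0 0 0 0"

```text
t: 19.85
position: [0.5315, -0.0336, 0.03]
eef_rot: [0.705, 0.052, -0.052, -0.705]
force: [-2.2, 0.1, -0.1]
width: 0.0001
```

```bash
python3 -c "
from stone import *
go(rack(-.063,.0235),.029,98.5)
cv2.imwrite(f'pics/side9.png',env.grab_frame('side')['image'])
im=cv2.imread('pics/side9.png')[140:280,200:370];cv2.imwrite('pics/side9z.png',cv2.resize(im,None,fx=4,fy=4))"
```

```text
t 19.85 pos [ 0.5315 -0.0336  0.03  ] theta 98.48 down [ 0. -0. -1.] w 0.0001 F [-2.16  0.13 -0.12] q [-0.13  0.27  1.62 -0.    1.25 -1.85]
rack -0.0743 0.0232
tool shift [0.0113 0.001  0.0003] turn y -0.02
```

View pics/side9z.png

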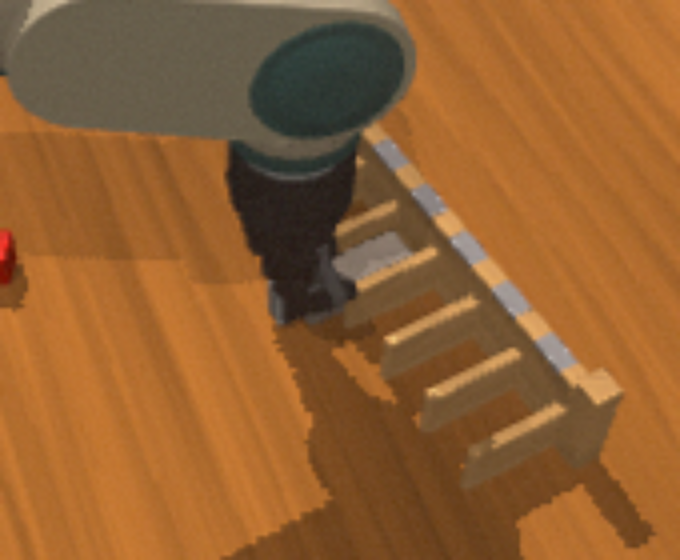

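The stone is well into the gap and straight. For the last centimetre I'll go slowly and watch the force.

Request:
send_rows --pt "0.002 0 0 0 0 0" --pt "0.002 0 0 0 0 0" --pt "0.001 0 0 0 0 0" --pt "0.001 0 0 0 0 0" --pt "0.001 0 0 0 0 0" --pt "0.001 0 0 0 0 0" --pt "0.001 0 0 0 0 0" --pt "0 0 0 0 0 0" --pt "0 0 0 0 0 0" --pt "0 0 0 0 0 0"

```text
t: 20.9
position: [0.5401, -0.0323, 0.03]
eef_rot: [0.705, 0.052, -0.052, -0.705]
force: [0.3, -0.5, -0.3]
width: -0.0
```

```bash
python3 -c "
from stone import *
go(rack(-.063,.0235),.029,98.5)"
```

```text
t 20.9 pos [ 0.5401 -0.0323  0.03  ] theta 98.48 down [ 0. -0. -1.] w -0.0 F [ 0.33 -0.52 -0.26] q [-0.13  0.29  1.6   0.    1.25 -1.85]
rack -0.0656 0.0232
tool shift [0.0026 0.001  0.0003] turn y -0.02
```

Request:
send_rows --pt "0.0005 0 0 0 0 0" --pt "0.0005 0 0 0 0 0" --pt "0.0005 0 0 0 0 0" --pt "0.0005 0 0 0 0 0" --pt "0.0005 0 0 0 0 0" --pt "0.0005 0 0 0 0 0" --pt "0 0 0 0 0 0" --pt "0 0 0 0 0 0" --pt "0 0 0 0 0 0" --pt "0 0 0 0 0 0"

```text
t: 21.9
position: [0.5418, -0.0321, 0.03]
eef_rot: [0.705, 0.051, -0.053, -0.705]
force: [-8.4, -1.0, 6.9]
width: -0.0001
```

The force rose to 8.4 N after 1.7 mm, at about the expected spot, so the stone is against the board. I'll back off horizontally, lift, and check.

Request:
send_rows --pt "-0.002 0 0 0 0 0" --pt "-0.005 0 0 0 0 0" --pt "-0.01 0 0 0 0 0" --pt "-0.02 0 0 0 0 0" --pt "-0.02 -0.02 0 0 0 0" --pt "-0.02 -0.03 0 0 0 0" --pt "-0.02 -0.04 0 0 0 0" --pt "-0.02 -0.04 0 0 0 0" --pt "-0.02 -0.02 0 0 0 0" --pt "0 0 0 0 0 0"

```text
t: 22.9
position: [0.4077, -0.0526, 0.1836]
eef_rot: [0.706, 0.055, -0.049, -0.704]
force: [0.8, -0.7, 0.4]
width: 0.0
```

```bash
python3 -c "
from stone import *
go(rack(-.063,.0235),.029,98.5)
f=env.grab_frame('side');cv2.imwrite(f'pics/side10.png',f['image'])
t=env.grab_frame('top');cv2.imwrite('pics/top10.png',t['image'])
a=cv2.resize(f['image'][140:280,230:370],(560,560)[:2]);cv2.imwrite('pics/side10z.png',a)
b=cv2.resize(t['image'][95:235,190:360],None,fx=4,fy=4);cv2.imwrite('pics/top10z.png',b)"
```

```text
t 22.9 pos [ 0.4077 -0.0526  0.1836] theta 98.45 down [ 0.008 -0.002 -1.   ] w 0.0 F [ 0.76 -0.72  0.36] q [-0.22 -0.25  1.82 -0.    1.56 -1.94]
rack -0.1995 0.0227
tool shift [0.1354 0.1556 0.0013] turn y -0.05
```

View pics/side10z.png

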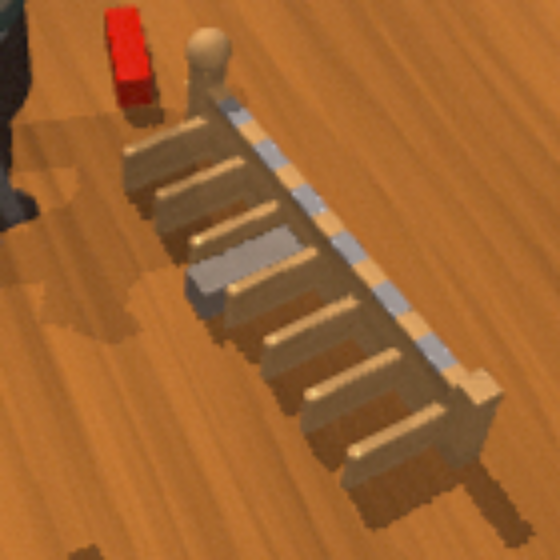

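View pics/top10z.png

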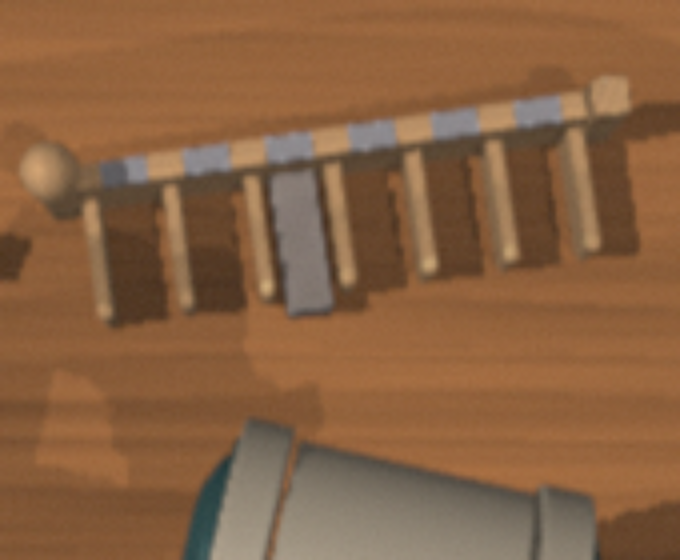

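```bash
python3 - <<'E'
from h import *
import pickle
f=pickle.load(open("f0.pkl","rb"))["top"];im=cv2.imread("pics/top10.png");hsv=cv2.cvtColor(im,cv2.COLOR_BGR2HSV)
for v in(90,105):
    m=((hsv[...,1]<90)&(hsv[...,2]>v)).astype(np.uint8);mm=np.zeros_like(m);mm[136:180,255:276]=m[136:180,255:276]
    re=cv2.minAreaRect(max(cv2.findContours(mm,0,1)[0],key=cv2.contourArea))
    q=onz(f,cv2.boxPoints(re),.03)[:,:2]-O
    print(np.c_[q@RX,q@RY].round(4).tolist())
    q=onz(f,[re[0]],.03)[:,:2]-O;print("c",q@RX,q@RY,re)
E
```

```text
[[0.0288, 0.0373], [0.0287, 0.009], [-0.0548, 0.0093], [-0.0548, 0.0374]]
c [-0.01317121] [0.02322473] ((264.760009765625, 155.3199920654297), (36.48670959472656, 12.445079803466797), 81.8698959350586)
[[0.0281, 0.0354], [0.0282, 0.0106], [-0.0521, 0.0105], [-0.0522, 0.0351]]
c [-0.01214787] [0.02291506] ((264.8309020996094, 154.85836791992188), (35.061763763427734, 10.917875289916992), 81.57302856445312)
```

The stone is at rack (−12, +23) mm and square, against a target of (−12, +23). Bystanders are untouched and the hand is clear, so I'm handing in.

```bash
python3 -c "
from h import *
f=pickle=None
t=env.grab_frame('top')['image'];a=cv2.imread('pics/top0.png')
for r in((95,185,150,235),(370,140,420,230)):
    d=cv2.absdiff(t,a)[r[1]:r[3],r[0]:r[2]];print((d.max(2)>60).sum())
print(env.close_job())"
```

```text
0
0
the job is handed in; nothing more can be done
None
```

The stone is home in the third gap from the ball-topped post and I have handed the job in; `close_job` gave no verdict.

- **Counting:** I ran the closed fingertips along the rail from the ball post. They touched the first, second and third plates at about 5 N each, then lifted off without going further.
- **Stone:** I moved it sideways inside a loosely open fork of the fingers, then pushed it end-on into the third gap. The force rose to about 8 N where the back board should be. I never lifted it.
- **Last checks:** In the top view the stone's centre is at rack x ≈ −12 to −13 mm, y ≈ +23 mm, square to the rack. Its far end is at the back board to within the measuring error. The top view showed no change around the burr stand, mandrel and jar. The hand was about 0.18 m up with only sensor noise on the force reading, and about 23 s of the 72 s had been used. No check failed or disagreed.

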